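Wedge a plaster slab tight in the carving clamp

TASK

The plaster slab must be held fast for carving. Gently slide it all the way back against the stop of the wooden wedge clamp, then push the thin end of the wooden wedge straight in under the middle of the crossbar, on top of the slab, until it jams tight: push firmly, with about 16 N, as much more would crack the plaster. Let go, leave the wedge holding by itself, and leave the other things on the bench where they are.

Things in the scene. Friction and masses are not known exactly. Their poses are not given: they have to be found in the camera images.
- clamp: Wooden wedge clamp fixed to the bench: base board 186 (x) x 244 (y) x 12 mm; along each side a cheek 22 mm high, 212 mm apart inside; across the far end a stop strip 24 mm high, its near face 77 mm from the origin; near end open. Origin on the bench, under the centre of the slab when that is home; +x points from the open end to the stop, z up.
- home (a point): Point on top of the clamp's base board (12 mm over the bench) where the slab's origin is when the slab is home against the stop; axes as the clamp's.
- bridge: Crossbar of the clamp with its two threaded rods (228 mm apart, 100 mm high). Origin on the bench under the bar's middle, 30 mm along the clamp's x, axes as the clamp's. The dark bar runs along y, 32 mm wide; its rounded underside is 12 to 20 mm above the slab (set anew each time, not measured: feel for it), its top 26 mm higher. Sprung: lifts up to 10 mm, from about 4 N, then 30 N per mm.
- slab: White plaster slab, 153 (x) x 206 (y) x 26 mm, 0.4 to 0.7 kg, loose, flat on the clamp's base board between the cheeks (3 mm play each side), pulled 12 to 28 mm out towards the open end. Origin at the centre of its underside; its top is 38 mm over the bench. It slides under a push of 2 to 10 N. Do not shove its edge with more than 30 N.
- wedge: Wooden wedge 134 (x) x 36 (y) mm, about 0.12 kg, flat on the bench left or right in front of the clamp. Origin in the middle of its flat underside, +x to the thin end. 8 mm thick at the thin end (x = 67 mm), 24 mm thick 100 mm behind it; then a heel block 34 mm long, 48 mm high. Waxed, friction 0.28 to 0.42: stays where pushed. It touches the bar 25 to 75 mm in, jams 1 to 8 mm further.
- wedge_tip (a point): Middle of the wedge's thin end, 4 mm above its underside.
- wedge_heel (a point): Grip point in the middle of the heel block, 30 mm above the wedge's underside, 117 mm behind the thin end; grip across the 36 mm width (the wedge's y).
- water_cup: Bystander: small grey-green clay water cup, 75 mm across, 48 mm high, on the other side in front of the clamp; origin at the centre of its underside.
- glaze_jar: Bystander: clear jar with yellow lid, 70 mm across, 86 mm high, behind the clamp to the right; origin at the centre of its underside.
- wood_rib: Bystander: flat wooden kidney rib, 43 x 100 x 8 mm, left of the clamp; origin at the centre of its underside.

How it is judged:
By the outcome, as a careful person would: the job done as asked, in the order asked, and still so for the second after the job is handed in, with the robot touching nothing.
It also fails if it takes over 72 s, if anything falls off the work surface, if the arm or the gripper's body presses on something with over 40 N, if the wrist force passes 120 N, or if a joint passes its speed limit or range.

ROBOT

A 6-joint arm with a two-finger parallel gripper is mounted at the origin on a cart in front of the work surface, level with it; the furniture and walls round the work are solid. World frame = base frame: x ahead of the robot, y to its left, z up, the work surface at z = 0. Lengths are in m, angles in rad, forces in N, time in s.
With the tool pointing down it reaches from about 0.35 to 0.85 m from the base axis. Payload 8.1 kg.
Tool frame: the origin (TCP) lies midway between the tips of the shut fingers; the grasp point (between the pads) lies 19 mm behind it; z points along the fingers, y is the line along which they close (so a half turn about z gives the same grasp; the last joint's range is limited). The gripper opens to 93 mm and grips with 3 to 60 N. Pads are 15 mm wide; open, the fingers measure 128 mm over their backs; the gripper's body (75 mm by 188 mm) begins 65 mm behind the grasp point.
Start: joints at [1.114, 0.13, 1.488, -0, 1.523, -0.085], TCP at [0.218, 0.559, 0.219] pointing down, gripper open.
Joint ranges: [-2.96, 2.96], [-0.89, 2.26], [0.02, 2.5], [-1.34, 4.48], [0, 2.73], [-2.66, 2.66]. Speed limits (rad/s): [2.39, 2.39, 2.79, 3.14, 3.14, 3.14].

INTERFACE

Orientations are given as a rotation vector (axis times angle).
In Python, from plant import read_state, read_camera, camera_model, close_job gives the robot as it stands. The module is installed in compiled form; this text tells all that it offers.
- The arm moves only by the tool carry_out, never from a script. Its argument "moves" is a list of rows, each an object of numbers: "jaw": the finger opening in m, from 0 to 0.093; "dx", "dy", "dz": the shift along the tool's x, y, z in m; "yaw": the turn about the tool's z in rad. In form: [{"jaw": .., "dx": .., "dy": .., "dz": .., "yaw": ..}, ...]. A call has 1 to 8 rows; each row shifts and turns the commanded pose from where the row before left it, along the tool's axes as they then stand; what a row does not reach is not made up. A row lasts 1/8 s, in which the tool goes at most 62.5 mm and 10.7 degrees, less where a joint would pass 70% of its speed; a pose out of reach is approached as far as the arm can. A call is refused whole if a number of a shift passes 0.0625 or a number of a turn 0.188, either way. A call with a gripper value outside its range is refused whole. The fingers move at their own pace and stop on an object; "grip_force" is the grip in N (left out, the last holds). Time passes only in rows, so rows that do not move let the fingers close. It gives the time, the measured TCP pose, the force, the opening and the grip force at its end, in the units of the state.
- read_state(): the state, without advancing time (a new reading comes with each control period).
- read_camera(name): name is "scene" or "side" or "wrist"; returns the picture (420x560x3 uint8, red, green, blue); there is no depth.
- camera_model(name): a dict with "camera_matrix" (3x3 intrinsics, pixels), "view" (4x4, takes a point from world to camera coordinates). Camera axes: x right, y up, looking along -z (the intrinsics and any distortion apply to the point x, -y, -z); pixel columns grow to the right and rows downward; lengths in m; the calibration is good to about 2 mm. A picture is of the moment at which its call begins: read the wrist's pose just before it. camera_model takes no time and is no camera call; for the wrist camera it gives the pose at the moment of the call.
- close_job(): hands the job in; it is judged then, once.
The state is a dict: "t": time; "q": joint angles; "dq": joint speeds; "joint_torque": joint torques, N m; "tool_pos": TCP position; "orientation": TCP orientation; "force": force on the tool from outside, world axes, zero at the start; "wrist_torque": the same for the moment, N m; "opening": finger opening in m; "gripper_force": force on a finger pad.
Only numpy, scipy, OpenCV 4.12 (cv2) and the standard library are available. Lean on these libraries where they do the work, as an engineer would, in place of code of your own. Each camera call takes 0.05 s, during which the arm holds its last target. There are 200 camera calls.

## Working session

There is one attempt and no reset: what is moved stays moved. The work goes in short steps, Python scripts to look and compute and a tool call to move; the robot and the scene stay as the last step left them, time stands still between calls to the robot, and variables do not carry over. Pictures are saved under pics/ and viewed, at most 10 in all, crops included, and the job is handed in when it is done.

Besides the shell and the picture viewer there is one more tool, called by a JSON object that holds its "op" and its "data", one argument or row to a line. carry_out: Moves the arm, as the interface text tells. Its arguments: {"type":"object","properties":{"moves":{"type":"array","items":{"type":"object","properties":{"jaw":{"type":"number"},"dx":{"type":"number"},"dy":{"type":"number"},"dz":{"type":"number"},"yaw":{"type":"number"}}}},"grip_force":{"type":"number"}},"required":["moves"]}

```bash
mkdir -p pics
cat > h.py <<'E'
import numpy as np, cv2
from plant import *
def ray(name,u,v,M=None):
    M=M or camera_model(name);K=np.array(M["camera_matrix"]);V=np.array(M["view"])
    d=np.linalg.inv(K)@[u,v,1];d=np.array([d[0],-d[1],-d[2]])
    R=V[:3,:3];return -R.T@V[:3,3],R.T@d
def onz(name,u,v,z,M=None):
    c,d=ray(name,u,v,M);return c+d*(z-c[2])/d[2]
def proj(name,p,M=None):
    M=M or camera_model(name);q=(np.array(M["view"])@[*p,1])[:3]
    w=np.array(M["camera_matrix"])@[q[0],-q[1],-q[2]];return w[:2]/w[2]
E
python3 - <<'E'
from h import *
print(read_state())
for n in("scene","side","wrist"):
    M=camera_model(n);print(n,M)
    im=read_camera(n);cv2.imwrite(f"pics/{n}0.png",im[:,:,::-1])
E
```

```text
{'t': 0.0, 'q': array([ 1.11360913e+00,  1.31149188e-01,  1.48925855e+00, -1.11404376e-05,
        1.52301940e+00, -8.53830665e-02]), 'dq': array([-0.0016717 , -0.00019716, -0.00125572, -0.00106107,  0.00149927,
        0.00154963]), 'joint_torque': array([ 1.74198076e-04, -5.59883881e+01, -4.91728556e+01,  7.68970465e-02,
        3.64109071e-02, -2.18745627e-04]), 'tool_pos': array([0.21769952, 0.55850156, 0.217606  ]), 'orientation': array([-5.80580463e-01, -3.08698913e+00,  2.78046418e-03]), 'force': array([ 0.70769826, -0.79018858, -0.14598162]), 'wrist_torque': array([ 0.04252833, -0.05369581,  0.03771327]), 'gripper_force': 0.0, 'opening': 0.09308314423863048}
scene {'camera_matrix': array([[532.52668223,   0.        , 268.46095058],
       [  0.        , 532.52668223, 206.59605328],
       [  0.        ,   0.        ,   1.        ]]), 'view': array([[ 0.58044526, -0.81391609,  0.02497792, -0.38907184],
       [ 0.41440189,  0.32165811,  0.85135606, -0.26115353],
       [-0.70096675, -0.48381469,  0.52399329, -0.88549168],
       [ 0.        ,  0.        ,  0.        ,  1.     
[... 268 characters left out ...]
069317, -0.45154937,  0.8908049 , -0.11479513],
       [-0.11511861,  0.88336455,  0.45432892, -0.91071316],
       [ 0.        ,  0.        ,  0.        ,  1.        ]])}
wrist {'camera_matrix': array([[290.57882985,   0.        , 275.48737067],
       [  0.        , 290.57882985, 207.62853   ],
       [  0.        ,   0.        ,   1.        ]]), 'view': array([[ 3.62987402e-01,  9.31793551e-01, -9.60868707e-04,
        -5.99359177e-01],
       [-8.88401206e-01,  3.45772187e-01, -3.01968363e-01,
         3.56166991e-02],
       [-2.81039932e-01,  1.10464349e-01,  9.53317463e-01,
        -3.93013412e-01],
       [ 0.00000000e+00,  0.00000000e+00,  0.00000000e+00,
         1.00000000e+00]])}
```

View pics/scene0.png

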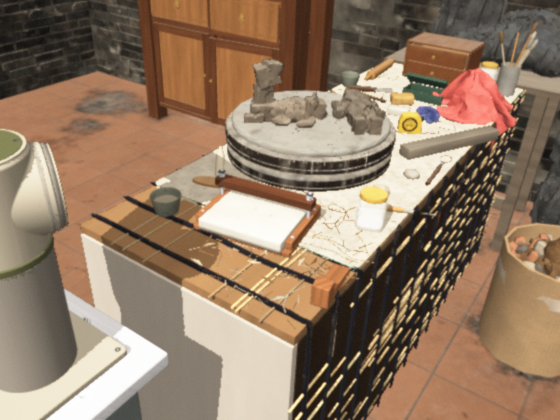

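View pics/side0.png

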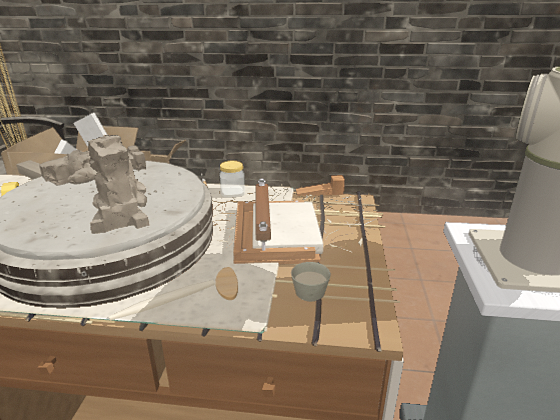

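Scene: slab at about (255,218), crossbar at (265,195), wedge heel at (325,290), cup at (165,203), jar at (372,208). Side: wedge from thin end (297,192) to heel (337,185), bar at (262,210). I'll zoom in on both.

Run:
```python
import cv2,numpy as np
a=cv2.imread("pics/scene0.png")[165:315,180:380]; b=cv2.imread("pics/side0.png")[165:275,220:367]
a=cv2.resize(a,(800,600),interpolation=cv2.INTER_CUBIC); b=cv2.resize(b,(800,599),interpolation=cv2.INTER_CUBIC)
cv2.imwrite("pics/a.png",a);cv2.imwrite("pics/b.png",b)
```

```text
(no output)
```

View pics/a.png

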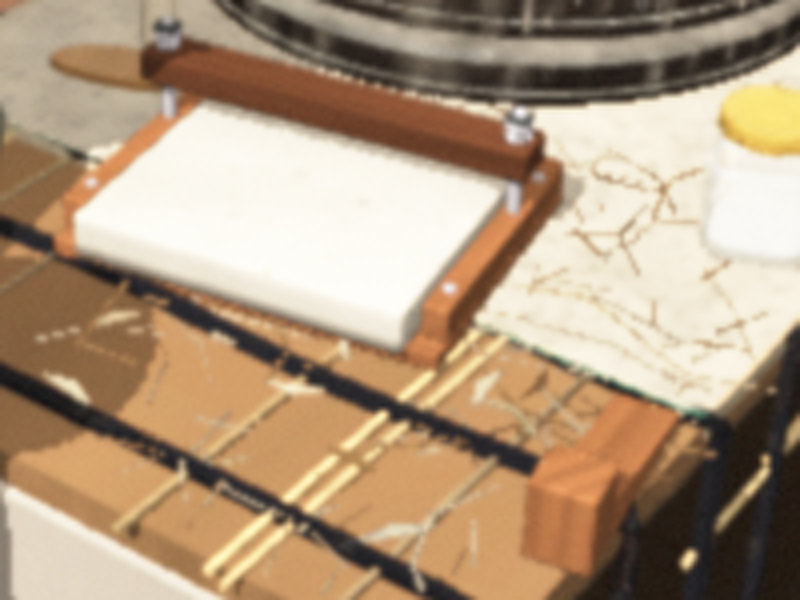

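View pics/b.png

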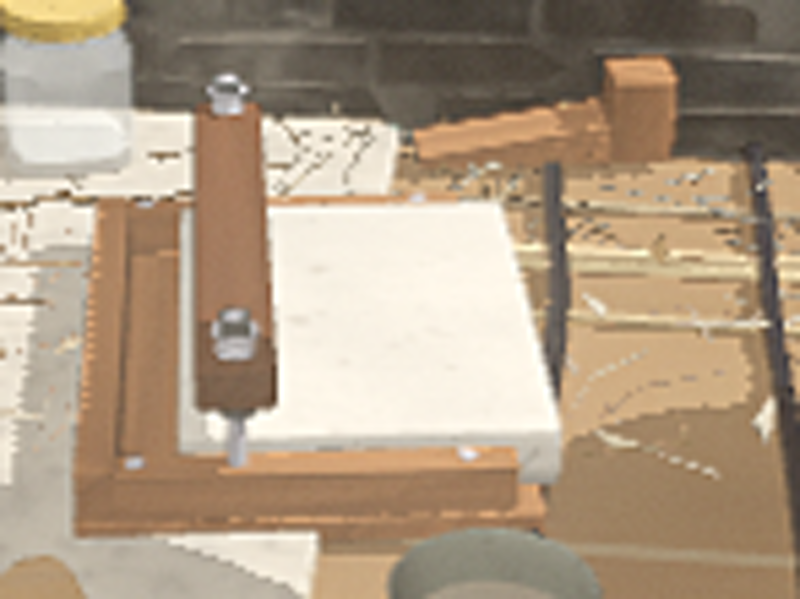

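Crop a shows slab near corners at (78,210) and (405,320), bar ends at (145,60) and (540,150), and the heel block at (575,480). Crop b shows slab corners at (500,205), (555,433), (180,450) and (180,210), and the wedge thin end at (415,145).

Run:
```python
from h import *
np.set_printoptions(precision=4,suppress=True)
A=lambda u,v:(180+u/4,165+v/4); B=lambda u,v:(220+u/5.442,165+v/5.445)
def S(l,u,v,z): print(l,onz("scene",*A(u,v),z))
def D(l,u,v,z): print(l,onz("side",*B(u,v),z))
S("slab NL",78,211,.038);S("slab NR",405,322,.038);S("slab FR(bar)",505,188,.038);S("slabFL",205,102,.038)
D("slab NR",500,205,.038);D("slab NL",555,433,.038);D("slab FL",180,452,.038);D("slab FR",180,210,.038)
D("base NL",545,528,0);D("base FL",78,533,0);D("cheek NL top",517,450,.034);D("cheek FL",82,487,.034)
D("stop near L",120,460,.036);D("stop near R",130,202,.036)
S("cheek NR",445,310,.034)
for z in(.08,.1):
  S("nutL%g"%z,168,25,z);S("nutR",518,115,z);D("nutL",235,320,z);D("nutR",228,85,z)
S("heel top NL",527,487,.048);S("heel NR",605,487,.048);S("heel bot",583,575,0);S("heel botL",527,550,0)
S("tip R",678,408,.008);S("tip L",610,395,.008)
D("heel topA",605,60,.048);D("heel topB",676,62,.048);D("tip",415,145,.008);D("tipbase",420,160,0);D("heelbase R",672,160,0)
D("cup",500,560,.048);
for z in(.069,.083,.076):D("bar corner near-top",275,375,z);S("bar",540,160,z);S("bar lower",525,178,z)
print(ray("side",280,200)[0],ray("scene",280,200)[0])
```

```text
slab NL [0.4584 0.0421 0.038 ]
slab NR [ 0.4827 -0.1658  0.038 ]
slab FR(bar) [ 0.6281 -0.137   0.038 ]
slabFL [0.599  0.0633 0.038 ]
slab NR [ 0.4873 -0.1513  0.038 ]
slab NL [0.4566 0.0481 0.038 ]
slab FL [0.6009 0.0786 0.038 ]
slab FR [ 0.6365 -0.1293  0.038 ]
base NL [0.4587 0.0584 0.    ]
base FL [0.6422 0.0832 0.    ]
cheek NL top [0.4711 0.0559 0.034 ]
cheek FL [0.6351 0.1012 0.034 ]
stop near L [0.6236 0.0839 0.036 ]
stop near R [ 0.6623 -0.139   0.036 ]
cheek NR [ 0.5095 -0.1736  0.034 ]
nutL0.08 [0.6024 0.0947 0.08  ]
nutR [ 0.6416 -0.1343  0.08  ]
nutL [0.5833 0.0466 0.08  ]
nutR [ 0.6208 -0.1819  0.08  ]
nutL0.1 [0.5736 0.0701 0.1   ]
nutR [ 0.6115 -0.1514  0.1   ]
nutL [0.5776 0.0819 0.1   ]
nutR [ 0.6134 -0.1362  0.1   ]
heel top NL [ 0.397 -0.293  0.048]
heel NR [ 0.4191 -0.3223  0.048 ]
heel bot [ 0.4087 -0.321   0.    ]
heel botL [ 0.4076 -0.2903  0.    ]
tip R [ 0.5414 -0.3002  0.008 ]
tip L [ 0.5294 -0.2662  0.008 ]
heel topA [ 0.4396 -0.3095  0.048 ]
heel topB [ 0.4025 -0.3108  0.048 ]
tip [ 0.5369 -0.2783  0.008 ]
tipbase [ 0.5341 -0.277   0.    ]
heelbase R [ 0.4018 -0.2917  0.    ]
cup [0.4739 0.1507 0.048 ]
bar corner near-top [0.5647 0.0682 0.069 ]
bar [ 0.6226 -0.1616  0.069 ]
bar lower [ 0.6008 -0.165   0.069 ]
bar corner near-top [0.5614 0.0917 0.083 ]
bar [ 0.6023 -0.1727  0.083 ]
bar lower [ 0.581  -0.1761  0.083 ]
bar corner near-top [0.563  0.0799 0.076 ]
bar [ 0.6124 -0.1671  0.076 ]
bar lower [ 0.5909 -0.1705  0.076 ]
[0.459  0.8233 0.5201] [-0.2866 -0.6611  0.696 ]
```

{"op": "carry_out", "data": {
  "moves": [
    {"yaw":-0.18},
    {"yaw":-0.18},
    {"yaw":-0.178},
    {"dx":-0.01,"dy":-0.06},
    {"dx":-0.01,"dy":-0.06},
    {"dx":-0.01,"dy":-0.06},
    {"dx":-0.01,"dy":-0.06},
    {"dx":-0.01,"dy":-0.06}
  ]
}}

```text
invalid input at $.moves[0]: expected keys jaw, dx, dy, dz, yaw
```

{"op": "carry_out", "data": {
  "moves": [
    {"dx":-0.01,"dy":-0.06,"dz":-0.005},
    {"dx":-0.01,"dy":-0.06,"dz":-0.005},
    {"dx":-0.01,"dy":-0.06,"dz":-0.005},
    {"dx":-0.01,"dy":-0.06,"dz":-0.005},
    {"dy":-0.06,"dz":-0.005},
    {"dy":-0.06,"dz":-0.005},
    {"dy":-0.03},
    {"dy":0}
  ]
}}

```text
invalid input at $.moves[0]: expected keys jaw, dx, dy, dz, yaw
```

Run:
```python
from h import *
s=read_state();print(s["t"],s["tool_pos"],s["orientation"],s["q"])
M=camera_model("wrist");print(M)
cv2.imwrite("pics/w1.png",read_camera("wrist")[:,:,::-1])
import pickle;pickle.dump(M,open("w1.pkl","wb"))
```

```text
0.15 [0.21774501 0.55861307 0.21781348] [-5.80546182e-01 -3.08708485e+00  2.23560612e-03] [ 1.11361760e+00  1.31020742e-01  1.48902041e+00 -2.27725581e-06
  1.52302832e+00 -8.54077419e-02]
{'camera_matrix': array([[290.57882985,   0.        , 275.48737067],
       [  0.        , 290.57882985, 207.62853   ],
       [  0.        ,   0.        ,   1.        ]]), 'view': array([[ 3.62987770e-01,  9.31793617e-01, -7.30611147e-04,
        -5.99484419e-01],
       [-8.88370512e-01,  3.45835162e-01, -3.01986547e-01,
         3.56243390e-02],
       [-2.81136466e-01,  1.10266477e-01,  9.53311907e-01,
        -3.93003613e-01],
       [ 0.00000000e+00,  0.00000000e+00,  0.00000000e+00,
         1.00000000e+00]])}
```

View pics/w1.png

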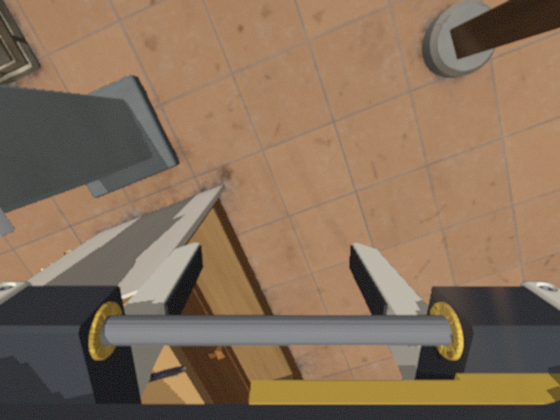

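The wrist camera looks to the tool's +x side, which is currently the floor by the cart. I'll turn the tool half round so it looks ahead over the clamp.

{"op": "carry_out", "data": {
  "moves": [
    {"jaw":0.093,"dx":0,"dy":0,"dz":0,"yaw":0.186},
    {"jaw":0.093,"dx":0,"dy":0,"dz":0,"yaw":0.186},
    {"jaw":0.093,"dx":0,"dy":0,"dz":0,"yaw":0.186},
    {"jaw":0.093,"dx":0,"dy":0,"dz":0,"yaw":0.186},
    {"jaw":0.093,"dx":0,"dy":0,"dz":0,"yaw":0.186},
    {"jaw":0.093,"dx":0,"dy":0,"dz":0,"yaw":0.186},
    {"jaw":0.093,"dx":0,"dy":0,"dz":0,"yaw":0.186}
  ]
}}

```text
t: 1.08
tool_pos: [0.2179, 0.5589, 0.2183]
orientation: [2.339, 2.097, -0.001]
force: [-0.2, -0.7, -0.3]
opening: 0.0929
gripper_force: 0.0
```

{"op": "carry_out", "data": {
  "moves": [
    {"jaw":0.093,"dx":0,"dy":0,"dz":0,"yaw":0.186},
    {"jaw":0.093,"dx":0,"dy":0,"dz":0,"yaw":0.186},
    {"jaw":0.093,"dx":0,"dy":0,"dz":0,"yaw":0.186},
    {"jaw":0.093,"dx":0,"dy":0,"dz":0,"yaw":0.186},
    {"jaw":0.093,"dx":0,"dy":0,"dz":0,"yaw":0.186},
    {"jaw":0.093,"dx":0,"dy":0,"dz":0,"yaw":0.186},
    {"jaw":0.093,"dx":0,"dy":0,"dz":0,"yaw":0.186}
  ]
}}

```text
t: 1.95
tool_pos: [0.2179, 0.5589, 0.2183]
orientation: [3.131, 0.25, -0.0]
force: [0.5, -0.2, -0.1]
opening: 0.0929
gripper_force: 0.0
```

Run:
```python
from h import *
from scipy.spatial.transform import Rotation as R
s=read_state();print(s["t"],s["tool_pos"],R.from_rotvec(s["orientation"]).as_matrix(),s["q"])
```

```text
1.95 [0.21788311 0.5588552  0.21831839] [[ 9.87284222e-01  1.58964812e-01 -2.31876628e-04]
 [ 1.58964674e-01 -9.87284131e-01 -5.27302993e-04]
 [-3.12750736e-04  4.83737733e-04 -9.99999834e-01]] [ 1.11360326e+00  1.30635199e-01  1.48852063e+00 -2.47344663e-05
  1.52301233e+00  2.52475879e+00]
```

{"op": "carry_out", "data": {
  "moves": [
    {"jaw":0.093,"dx":0.008,"dy":0.058,"dz":-0.005,"yaw":0},
    {"jaw":0.093,"dx":0.008,"dy":0.058,"dz":-0.005,"yaw":0},
    {"jaw":0.093,"dx":0.008,"dy":0.058,"dz":-0.005,"yaw":0},
    {"jaw":0.093,"dx":0.008,"dy":0.058,"dz":-0.005,"yaw":0},
    {"jaw":0.093,"dx":0.008,"dy":0.058,"dz":-0.005,"yaw":0},
    {"jaw":0.093,"dx":0.008,"dy":0.058,"dz":-0.005,"yaw":0},
    {"jaw":0.093,"dx":0.008,"dy":0.058,"dz":-0.005,"yaw":0}
  ]
}}

```text
t: 2.82
tool_pos: [0.3403, 0.1661, 0.2538]
orientation: [-3.131, -0.261, -0.001]
force: [1.0, 0.2, 0.0]
opening: 0.0931
gripper_force: 0.0
```

{"op": "carry_out", "data": {
  "moves": [
    {"jaw":0.093,"dx":0.008,"dy":0.058,"dz":-0.005,"yaw":0},
    {"jaw":0.093,"dx":0.008,"dy":0.058,"dz":-0.005,"yaw":0},
    {"jaw":0.093,"dx":0.008,"dy":0.058,"dz":-0.005,"yaw":0},
    {"jaw":0.093,"dx":0.008,"dy":0.058,"dz":-0.005,"yaw":0},
    {"jaw":0.093,"dx":0.008,"dy":0.058,"dz":-0.005,"yaw":0},
    {"jaw":0.093,"dx":0,"dy":0,"dz":0,"yaw":0},
    {"jaw":0.093,"dx":0,"dy":0,"dz":0,"yaw":0}
  ]
}}

```text
t: 3.7
tool_pos: [0.4272, -0.1114, 0.2783]
orientation: [-3.13, -0.259, 0.001]
force: [0.2, -0.3, -0.9]
opening: 0.0926
gripper_force: 0.0
```

Run:
```python
from h import *
import pickle
s=read_state();print(s["t"],s["tool_pos"],s["orientation"],s["q"])
M=camera_model("wrist");pickle.dump(M,open("w1.pkl","wb"))
im=read_camera("wrist")[:,:,::-1];cv2.imwrite("pics/w1b.png",im)
cv2.imwrite("pics/w1x.png",cv2.resize(im,(800,600),interpolation=cv2.INTER_CUBIC))
```

```text
3.7 [ 0.42720731 -0.11140673  0.27829856] [-3.13009157e+00 -2.58566105e-01  1.16668416e-03] [-3.71697674e-01 -3.24830440e-01  1.80657997e+00  4.30161223e-04
  1.66087896e+00  1.03429827e+00]
```

View pics/w1x.png

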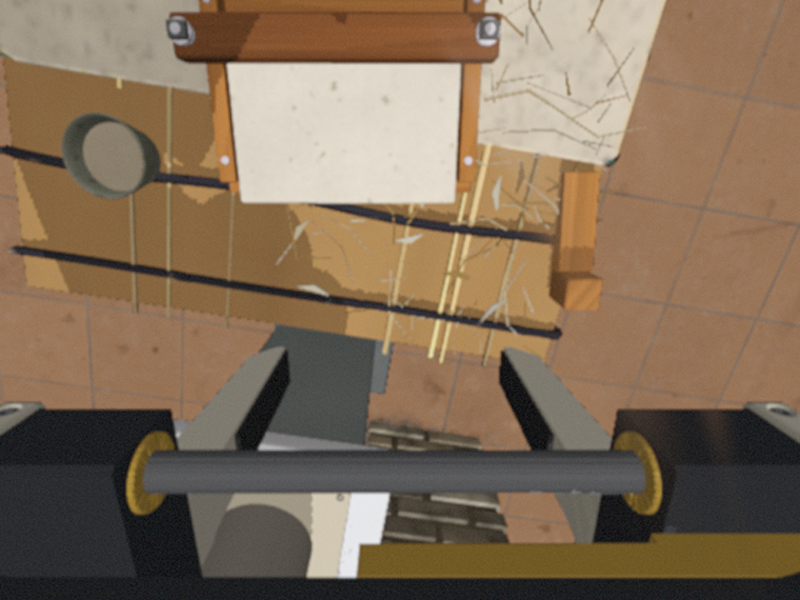

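Slab near corners are at (240,203) and (458,202), bar from x=177 to 499 with its near edge at y≈61, and cheek screws at (224,160) and (468,160). The wedge tip edge runs (563,172)-(597,172), and the heel top is near (583,293).

Run:
```python
from h import *
import pickle
np.set_printoptions(precision=4,suppress=True)
M=pickle.load(open("w1.pkl","rb"));s=read_state();T=s["tool_pos"]
def P(l,u,v,z):
    p=onz("wrist",u*.7+.0,v*.7,z,M);print(l,p);return p
a=P("slabNL",240,203,.038);b=P("slabNR",458,202,.038)
P("slab L far",230,65,.038);P("slab R far",460,65,.038)
c=P("screwL",224,160,.034);d=P("screwR",468,160,.034)
e=P("nutL",178,28,.1);f=P("nutR",488,28,.1)
g=P("bar topNL",187,61,.08);h=P("bar NR",498,61,.08)
for p,q in((a,b),(c,d),(e,f),(g,h)): print("yaw",np.arctan2((p-q)[1],(p-q)[0])-np.pi/2,"mid",(p+q)/2,"len",np.linalg.norm(p-q))
tl=P("tipL",563,172,.008);tr=P("tipR",597,172,.008)
q=[P("h",*uv,.048) for uv in((566,310),(600,308),(600,278),(568,278))]
hc=sum(q)/4;tm=(tl+tr)/2;print("heel c",hc,"tip",tm,"len",np.linalg.norm((tm-hc)[:2]),"yaw",np.arctan2(*(tm-hc)[[1,0]]))
# mask check for slab
```

```text
slabNL [0.4518 0.0429 0.038 ]
slabNR [ 0.4872 -0.1636  0.038 ]
slab L far [0.5692 0.0579 0.038 ]
slab R far [ 0.6022 -0.1407  0.038 ]
screwL [0.4886 0.0612 0.034 ]
screwR [ 0.5264 -0.1654  0.034 ]
nutL [0.5782 0.0725 0.1   ]
nutR [ 0.615 -0.149  0.1  ]
bar topNL [0.5605 0.0752 0.08  ]
bar NR [ 0.6004 -0.1649  0.08  ]
yaw 0.16976619985748798 mid [ 0.4695 -0.0604  0.038 ] len 0.20949915286895085
yaw 0.16512467073190407 mid [ 0.5075 -0.0521  0.034 ] len 0.22977950119066157
yaw 0.16470146679165598 mid [ 0.5966 -0.0383  0.1   ] len 0.22456563754119263
yaw 0.1648004742902487 mid [ 0.5805 -0.0449  0.08  ] len 0.24342340823681244
tipL [ 0.5319 -0.2667  0.008 ]
tipR [ 0.5375 -0.3005  0.008 ]
h [ 0.401  -0.2926  0.048 ]
h [ 0.4087 -0.3259  0.048 ]
h [ 0.4389 -0.3161  0.048 ]
h [ 0.4337 -0.2849  0.048 ]
heel c [ 0.4206 -0.3049  0.048 ] tip [ 0.5347 -0.2836  0.008 ] len 0.11610671235507888 yaw 0.18430516715075607
```

{"op": "carry_out", "data": {
  "moves": [
    {"jaw":0.07,"dx":0.023,"dy":-0.046,"dz":0.02,"yaw":0},
    {"jaw":0.07,"dx":0,"dy":0,"dz":0.05,"yaw":0},
    {"jaw":0.07,"dx":0,"dy":0,"dz":0.05,"yaw":0},
    {"jaw":0.07,"dx":0,"dy":0,"dz":0.05,"yaw":0},
    {"jaw":0.07,"dx":0,"dy":0,"dz":0.05,"yaw":0},
    {"jaw":0.07,"dx":0,"dy":0,"dz":0.02,"yaw":0},
    {"jaw":0.07,"dx":0,"dy":0,"dz":0.014,"yaw":0},
    {"jaw":0.07,"dx":0,"dy":0,"dz":0,"yaw":0}
  ]
}}

```text
t: 4.75
tool_pos: [0.4421, -0.0615, 0.0243]
orientation: [-3.13, -0.262, 0.002]
force: [-0.1, -0.7, 0.5]
opening: 0.07
gripper_force: 0.0
```

{"op": "carry_out", "data": {
  "moves": [
    {"jaw":0.07,"dx":0.005,"dy":0,"dz":0,"yaw":0},
    {"jaw":0.07,"dx":0.005,"dy":0,"dz":0,"yaw":0},
    {"jaw":0.07,"dx":0.002,"dy":0,"dz":0,"yaw":0},
    {"jaw":0.07,"dx":0.002,"dy":0,"dz":0,"yaw":0},
    {"jaw":0.07,"dx":0.002,"dy":0,"dz":0,"yaw":0},
    {"jaw":0.07,"dx":0.002,"dy":0,"dz":0,"yaw":0}
  ]
}}

```text
t: 5.5
tool_pos: [0.4602, -0.0595, 0.0246]
orientation: [3.131, 0.26, -0.001]
force: [-6.1, -1.2, 4.8]
opening: 0.0701
gripper_force: 3.0
```

{"op": "carry_out", "data": {
  "moves": [
    {"jaw":0.07,"dx":0.002,"dy":0,"dz":0,"yaw":0},
    {"jaw":0.07,"dx":0.002,"dy":0,"dz":0,"yaw":0},
    {"jaw":0.07,"dx":0.002,"dy":0,"dz":0,"yaw":0},
    {"jaw":0.07,"dx":0.002,"dy":0,"dz":0,"yaw":0}
  ]
}}

```text
t: 6.0
tool_pos: [0.4672, -0.0582, 0.0244]
orientation: [-3.131, -0.26, 0.004]
force: [-6.5, -1.4, 4.9]
opening: 0.0699
gripper_force: 3.2
```

{"op": "carry_out", "data": {
  "moves": [
    {"jaw":0.07,"dx":0.002,"dy":0,"dz":0,"yaw":0},
    {"jaw":0.07,"dx":0.002,"dy":0,"dz":0,"yaw":0},
    {"jaw":0.07,"dx":0.001,"dy":0,"dz":0,"yaw":0}
  ]
}}

```text
t: 6.38
tool_pos: [0.4722, -0.0574, 0.0244]
orientation: [-3.131, -0.26, 0.004]
force: [-6.1, -1.5, 6.0]
opening: 0.0701
gripper_force: 3.3
```

{"op": "carry_out", "data": {
  "moves": [
    {"jaw":0.07,"dx":0.002,"dy":0,"dz":0,"yaw":0},
    {"jaw":0.07,"dx":0.0015,"dy":0,"dz":0,"yaw":0},
    {"jaw":0.07,"dx":0.0015,"dy":0,"dz":0,"yaw":0}
  ]
}}

```text
t: 6.75
tool_pos: [0.4771, -0.0566, 0.0244]
orientation: [-3.131, -0.26, 0.004]
force: [-6.1, -0.9, 4.6]
opening: 0.0699
gripper_force: 3.0
```

{"op": "carry_out", "data": {
  "moves": [
    {"jaw":0.07,"dx":0.001,"dy":0,"dz":0,"yaw":0},
    {"jaw":0.07,"dx":0.001,"dy":0,"dz":0,"yaw":0}
  ]
}}

```text
t: 7.0
tool_pos: [0.479, -0.0562, 0.0244]
orientation: [-3.131, -0.26, 0.004]
force: [-5.8, -0.9, 4.9]
opening: 0.0701
gripper_force: 3.0
```

{"op": "carry_out", "data": {
  "moves": [
    {"jaw":0.07,"dx":0.001,"dy":0,"dz":0,"yaw":0}
  ]
}}

```text
t: 7.12
tool_pos: [0.48, -0.0561, 0.0244]
orientation: [-3.131, -0.26, 0.004]
force: [-6.2, -1.0, 4.4]
opening: 0.0698
gripper_force: 3.0
```

{"op": "carry_out", "data": {
  "moves": [
    {"jaw":0.07,"dx":0.001,"dy":0,"dz":0,"yaw":0}
  ]
}}

```text
t: 7.25
tool_pos: [0.481, -0.0559, 0.0244]
orientation: [-3.131, -0.26, 0.004]
force: [-6.6, -1.2, 4.5]
opening: 0.07
gripper_force: 3.0
```

{"op": "carry_out", "data": {
  "moves": [
    {"jaw":0.07,"dx":0.001,"dy":0,"dz":0,"yaw":0}
  ]
}}

```text
t: 7.38
tool_pos: [0.482, -0.0557, 0.0244]
orientation: [-3.131, -0.26, 0.004]
force: [-6.0, -0.7, 4.8]
opening: 0.0699
gripper_force: 3.0
```

{"op": "carry_out", "data": {
  "moves": [
    {"jaw":0.07,"dx":0.0005,"dy":0,"dz":0,"yaw":0}
  ]
}}

```text
t: 7.5
tool_pos: [0.4825, -0.0557, 0.0244]
orientation: [-3.131, -0.26, 0.004]
force: [-5.4, -1.8, 5.6]
opening: 0.0701
gripper_force: 3.0
```

{"op": "carry_out", "data": {
  "moves": [
    {"jaw":0.07,"dx":0.0007,"dy":0,"dz":0,"yaw":0}
  ]
}}

```text
t: 7.62
tool_pos: [0.483, -0.0556, 0.0244]
orientation: [-3.131, -0.26, 0.004]
force: [-9.0, -2.5, 7.9]
opening: 0.07
gripper_force: 4.7
```

{"op": "carry_out", "data": {
  "moves": [
    {"jaw":0.07,"dx":0.0007,"dy":0,"dz":0,"yaw":0}
  ]
}}

```text
t: 7.75
tool_pos: [0.483, -0.0556, 0.0243]
orientation: [-3.131, -0.26, 0.007]
force: [-11.2, -1.5, 10.2]
opening: 0.0701
gripper_force: 6.0
```

{"op": "carry_out", "data": {
  "moves": [
    {"jaw":0.07,"dx":0.0007,"dy":0,"dz":0,"yaw":0}
  ]
}}

```text
t: 7.88
tool_pos: [0.483, -0.0555, 0.0242]
orientation: [-3.131, -0.26, 0.009]
force: [-14.5, -3.0, 14.2]
opening: 0.0702
gripper_force: 7.8
```

{"op": "carry_out", "data": {
  "moves": [
    {"jaw":0.07,"dx":0.0007,"dy":0,"dz":0,"yaw":0}
  ]
}}

```text
t: 8.0
tool_pos: [0.4831, -0.0555, 0.0242]
orientation: [-3.131, -0.26, 0.011]
force: [-18.8, -3.6, 17.4]
opening: 0.07
gripper_force: 9.9
```

{"op": "carry_out", "data": {
  "moves": [
    {"jaw":0.07,"dx":-0.015,"dy":0,"dz":0,"yaw":0},
    {"jaw":0.07,"dx":-0.015,"dy":0,"dz":0,"yaw":0},
    {"jaw":0.07,"dx":0,"dy":0,"dz":-0.06,"yaw":0},
    {"jaw":0.07,"dx":0,"dy":0,"dz":-0.06,"yaw":0},
    {"jaw":0.07,"dx":-0.02,"dy":0.06,"dz":0,"yaw":0},
    {"jaw":0.07,"dx":-0.02,"dy":0.06,"dz":0,"yaw":0},
    {"jaw":0.07,"dx":-0.02,"dy":0.06,"dz":0,"yaw":0},
    {"jaw":0.07,"dx":-0.012,"dy":0.056,"dz":0,"yaw":0}
  ]
}}

```text
t: 9.0
tool_pos: [0.4244, -0.3046, 0.1449]
orientation: [3.13, 0.259, 0.001]
force: [0.7, 0.1, 0.3]
opening: 0.0699
gripper_force: 0.0
```

{"op": "carry_out", "data": {
  "moves": [
    {"jaw":0.07,"dx":0,"dy":0,"dz":0,"yaw":-0.018},
    {"jaw":0.07,"dx":0,"dy":0,"dz":0,"yaw":0}
  ]
}}

```text
t: 9.25
tool_pos: [0.4248, -0.3022, 0.1442]
orientation: [-3.127, -0.287, 0.001]
force: [-0.1, -0.0, -1.7]
opening: 0.07
gripper_force: 0.0
```

Run:
```python
from h import *
import pickle
s=read_state();print(s["t"],s["tool_pos"],s["orientation"])
M=camera_model("wrist");pickle.dump(M,open("w2.pkl","wb"))
im=read_camera("wrist")[:,:,::-1];cv2.imwrite("pics/w2.png",cv2.resize(im,(800,600),interpolation=cv2.INTER_CUBIC))
T=s["tool_pos"]
for z in (.048,.0):print(z,proj("wrist",[T[0],T[1],z],M)/.7)
```

```text
9.25 [ 0.42479428 -0.30216922  0.14422676] [-3.12738515e+00 -2.87042774e-01  5.87679840e-04]
0.048 [393.93774435 298.22156699]
0.0 [393.99432069 279.29980341]
```

View pics/w2.png

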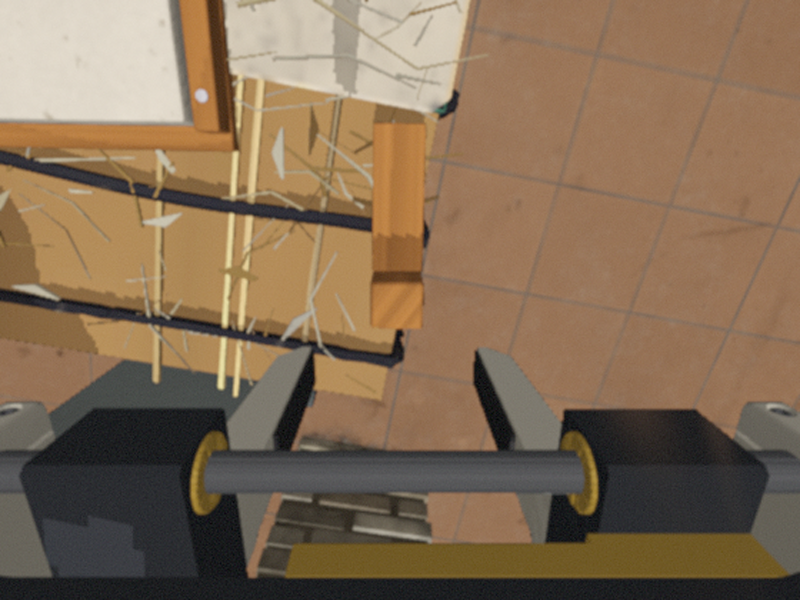

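The heel top spans (371-423, 280-328), centre about (397,304), and the TCP projects to (394,298). That calls for 4 mm back and 2 mm to the right, and the yaw is aligned.

{"op": "carry_out", "data": {
  "moves": [
    {"jaw":0.07,"dx":-0.004,"dy":0.002,"dz":0.03,"yaw":0},
    {"jaw":0.07,"dx":0,"dy":0,"dz":0.04,"yaw":0},
    {"jaw":0.07,"dx":0,"dy":0,"dz":0.04,"yaw":0},
    {"jaw":0.07,"dx":0,"dy":0,"dz":0.022,"yaw":0},
    {"jaw":0.07,"dx":0,"dy":0,"dz":0,"yaw":0}
  ]
}}

```text
t: 9.93
tool_pos: [0.4204, -0.3025, 0.0108]
orientation: [-3.125, -0.291, 0.004]
force: [0.2, -0.3, 0.0]
opening: 0.07
gripper_force: 0.0
```

{"op": "carry_out", "data": {
  "grip_force": 35,
  "moves": [
    {"jaw":0.02,"dx":0,"dy":0,"dz":0,"yaw":0},
    {"jaw":0.02,"dx":0,"dy":0,"dz":0,"yaw":0},
    {"jaw":0.02,"dx":0,"dy":0,"dz":0,"yaw":0},
    {"jaw":0.02,"dx":0,"dy":0,"dz":0,"yaw":0},
    {"jaw":0.02,"dx":0,"dy":0,"dz":0,"yaw":0},
    {"jaw":0.02,"dx":0,"dy":0,"dz":0,"yaw":0}
  ]
}}

```text
t: 10.68
tool_pos: [0.4218, -0.3055, 0.0132]
orientation: [3.128, 0.288, 0.001]
force: [-1.8, 0.5, 4.8]
opening: 0.0357
gripper_force: 35.0
```

{"op": "carry_out", "data": {
  "moves": [
    {"jaw":0.02,"dx":0,"dy":0,"dz":-0.03,"yaw":0},
    {"jaw":0.02,"dx":0,"dy":0,"dz":-0.06,"yaw":0.019},
    {"jaw":0.02,"dx":0.008,"dy":-0.045,"dz":0,"yaw":0},
    {"jaw":0.02,"dx":0.01,"dy":-0.05,"dz":0,"yaw":0},
    {"jaw":0.02,"dx":0.01,"dy":-0.05,"dz":0,"yaw":0},
    {"jaw":0.02,"dx":0.01,"dy":-0.05,"dz":0,"yaw":0},
    {"jaw":0.02,"dx":0.01,"dy":-0.04,"dz":0,"yaw":0},
    {"jaw":0.02,"dx":0,"dy":0,"dz":0,"yaw":0}
  ]
}}

```text
t: 11.68
tool_pos: [0.4298, -0.0631, 0.1021]
orientation: [-3.13, -0.264, 0.001]
force: [-0.2, -0.7, -0.6]
opening: 0.0356
gripper_force: 35.0
```

{"op": "carry_out", "data": {
  "moves": [
    {"jaw":0.02,"dx":0,"dy":0,"dz":0,"yaw":0}
  ]
}}

```text
t: 11.8
tool_pos: [0.43, -0.0658, 0.1024]
orientation: [3.131, 0.26, -0.001]
force: [0.0, -0.4, -1.2]
opening: 0.036
gripper_force: 35.0
```

Run:
```python
from h import *
import pickle
s=read_state();print(s["t"],s["tool_pos"],s["orientation"],s["force"],s["wrist_torque"])
M=camera_model("wrist");pickle.dump(M,open("w3.pkl","wb"))
im=read_camera("wrist")[:,:,::-1];a=cv2.resize(im,(448,336)); b=read_camera("side")[:,:,::-1][165:275,220:367]
b=cv2.resize(b,(352,263),interpolation=cv2.INTER_CUBIC)
c=np.zeros((600,800,3),np.uint8);c[:336,:448]=a;c[:263,448:]=b
d=read_camera("scene")[:,:,::-1][165:275,160:340];c[336:600,0:432]=cv2.resize(d,(432,264),interpolation=cv2.INTER_CUBIC)
cv2.imwrite("pics/w3f.png",im);cv2.imwrite("pics/w3.png",c)
```

```text
11.8 [ 0.43001192 -0.06580039  0.10238678] [ 3.13051959e+00  2.59655784e-01 -7.97208826e-04] [ 0.04680356 -0.39898798 -1.21633437] [-0.03519625  0.23345858 -0.03269446]
```

View pics/w3.png

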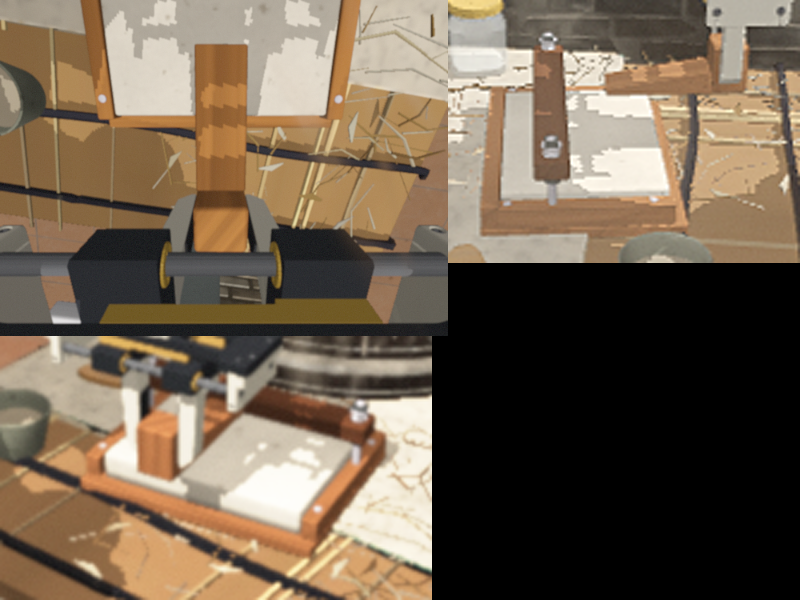

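The wedge is held straight on the clamp axis: tip centre at x≈221 against a cheek-screw midpoint of 220 in the wrist view. Now I lower it onto the slab.

{"op": "carry_out", "data": {
  "moves": [
    {"jaw":0.02,"dx":0,"dy":0,"dz":0.03,"yaw":0},
    {"jaw":0.02,"dx":0,"dy":0,"dz":0.015,"yaw":0},
    {"jaw":0.02,"dx":0,"dy":0,"dz":0.004,"yaw":0},
    {"jaw":0.02,"dx":0,"dy":0,"dz":0,"yaw":0}
  ]
}}

```text
t: 12.45
tool_pos: [0.4303, -0.0657, 0.0538]
orientation: [-3.131, -0.258, 0.0]
force: [-0.4, 0.6, -1.0]
opening: 0.0358
gripper_force: 35.0
```

{"op": "carry_out", "data": {
  "moves": [
    {"jaw":0.02,"dx":0,"dy":0,"dz":0.001,"yaw":0}
  ]
}}

```text
t: 12.58
tool_pos: [0.431, -0.0658, 0.0536]
orientation: [3.13, 0.258, 0.002]
force: [-0.6, 0.1, -1.9]
opening: 0.0357
gripper_force: 35.0
```

{"op": "carry_out", "data": {
  "moves": [
    {"jaw":0.02,"dx":0,"dy":0,"dz":0.001,"yaw":0}
  ]
}}

```text
t: 12.7
tool_pos: [0.4308, -0.0657, 0.0523]
orientation: [3.13, 0.259, 0.002]
force: [-0.0, 1.2, -1.0]
opening: 0.0361
gripper_force: 35.0
```

{"op": "carry_out", "data": {
  "moves": [
    {"jaw":0.02,"dx":0,"dy":0,"dz":0.001,"yaw":0}
  ]
}}

```text
t: 12.82
tool_pos: [0.4306, -0.0657, 0.0512]
orientation: [3.13, 0.259, 0.001]
force: [-4.2, -0.4, 7.7]
opening: 0.0359
gripper_force: 35.0
```

{"op": "carry_out", "data": {
  "moves": [
    {"jaw":0.02,"dx":0,"dy":0,"dz":0.0007,"yaw":0}
  ]
}}

```text
t: 12.95
tool_pos: [0.4308, -0.0658, 0.0509]
orientation: [3.13, 0.259, 0.002]
force: [-4.3, -0.4, 7.1]
opening: 0.0357
gripper_force: 35.0
```

{"op": "carry_out", "data": {
  "moves": [
    {"jaw":0.02,"dx":0,"dy":0,"dz":0,"yaw":0}
  ]
}}

```text
t: 13.08
tool_pos: [0.4308, -0.0658, 0.0509]
orientation: [3.13, 0.259, 0.002]
force: [-3.3, -0.3, 6.2]
opening: 0.0356
gripper_force: 35.0
```

{"op": "carry_out", "data": {
  "moves": [
    {"jaw":0.02,"dx":0,"dy":0,"dz":-0.0006,"yaw":0},
    {"jaw":0.02,"dx":0.01,"dy":0,"dz":0,"yaw":0},
    {"jaw":0.02,"dx":0.01,"dy":0,"dz":0,"yaw":0},
    {"jaw":0.02,"dx":0.01,"dy":0,"dz":0,"yaw":0}
  ]
}}

```text
t: 13.58
tool_pos: [0.4607, -0.0607, 0.0511]
orientation: [3.131, 0.259, 0.0]
force: [-5.4, -1.0, 10.6]
opening: 0.0358
gripper_force: 35.0
```

{"op": "carry_out", "data": {
  "moves": [
    {"jaw":0.02,"dx":0.008,"dy":0,"dz":0,"yaw":0},
    {"jaw":0.02,"dx":0.008,"dy":0,"dz":0,"yaw":0},
    {"jaw":0.02,"dx":0.008,"dy":0,"dz":0,"yaw":0},
    {"jaw":0.02,"dx":0.006,"dy":0,"dz":0,"yaw":0}
  ]
}}

```text
t: 14.08
tool_pos: [0.4903, -0.0559, 0.0515]
orientation: [3.13, 0.259, -0.0]
force: [-6.6, -1.8, 12.9]
opening: 0.0358
gripper_force: 35.0
```

{"op": "carry_out", "data": {
  "moves": [
    {"jaw":0.02,"dx":0.003,"dy":0,"dz":-0.0008,"yaw":0},
    {"jaw":0.02,"dx":0.004,"dy":0,"dz":0,"yaw":0},
    {"jaw":0.02,"dx":0.004,"dy":0,"dz":0,"yaw":0}
  ]
}}

```text
t: 14.45
tool_pos: [0.5004, -0.0539, 0.0515]
orientation: [3.131, 0.259, -0.001]
force: [-3.9, -1.9, 7.3]
opening: 0.0356
gripper_force: 35.0
```

{"op": "carry_out", "data": {
  "moves": [
    {"jaw":0.02,"dx":0.003,"dy":0,"dz":-0.0004,"yaw":0},
    {"jaw":0.02,"dx":0.002,"dy":0,"dz":0,"yaw":0}
  ]
}}

```text
t: 14.7
tool_pos: [0.5052, -0.053, 0.0516]
orientation: [-3.131, -0.259, 0.001]
force: [-2.9, -0.6, 4.9]
opening: 0.036
gripper_force: 35.0
```

{"op": "carry_out", "data": {
  "moves": [
    {"jaw":0.02,"dx":0.002,"dy":0,"dz":-0.0002,"yaw":0},
    {"jaw":0.02,"dx":0.002,"dy":0,"dz":0,"yaw":0}
  ]
}}

```text
t: 14.95
tool_pos: [0.5091, -0.0523, 0.0517]
orientation: [-3.131, -0.258, 0.0]
force: [-0.7, 0.2, 0.2]
opening: 0.0362
gripper_force: 35.0
```

{"op": "carry_out", "data": {
  "moves": [
    {"jaw":0.02,"dx":0.002,"dy":0,"dz":0,"yaw":0},
    {"jaw":0.02,"dx":0.002,"dy":0,"dz":0,"yaw":0},
    {"jaw":0.02,"dx":0.002,"dy":0,"dz":0,"yaw":0}
  ]
}}

```text
t: 15.32
tool_pos: [0.5151, -0.0513, 0.0518]
orientation: [-3.131, -0.259, 0.0]
force: [0.6, -0.9, -2.4]
opening: 0.0356
gripper_force: 35.0
```

{"op": "carry_out", "data": {
  "moves": [
    {"jaw":0.02,"dx":0.002,"dy":0,"dz":0,"yaw":0},
    {"jaw":0.02,"dx":0.002,"dy":0,"dz":0,"yaw":0},
    {"jaw":0.02,"dx":0.002,"dy":0,"dz":0,"yaw":0}
  ]
}}

```text
t: 15.7
tool_pos: [0.5211, -0.0504, 0.0519]
orientation: [-3.131, -0.259, -0.0]
force: [0.1, 0.4, -1.2]
opening: 0.0358
gripper_force: 35.0
```

{"op": "carry_out", "data": {
  "moves": [
    {"jaw":0.02,"dx":0.002,"dy":0,"dz":0,"yaw":0},
    {"jaw":0.02,"dx":0.002,"dy":0,"dz":0,"yaw":0}
  ]
}}

```text
t: 15.95
tool_pos: [0.5251, -0.0498, 0.0519]
orientation: [3.131, 0.259, 0.0]
force: [0.2, -0.7, -1.3]
opening: 0.0358
gripper_force: 35.0
```

{"op": "carry_out", "data": {
  "moves": [
    {"jaw":0.02,"dx":0.002,"dy":0,"dz":0.0004,"yaw":0},
    {"jaw":0.02,"dx":0.002,"dy":0,"dz":0,"yaw":0}
  ]
}}

```text
t: 16.2
tool_pos: [0.529, -0.0491, 0.0516]
orientation: [3.131, 0.259, -0.0]
force: [-0.9, -0.6, 1.2]
opening: 0.0359
gripper_force: 35.0
```

{"op": "carry_out", "data": {
  "moves": [
    {"jaw":0.02,"dx":0.002,"dy":0,"dz":0,"yaw":0},
    {"jaw":0.02,"dx":0.002,"dy":0,"dz":0,"yaw":0}
  ]
}}

```text
t: 16.45
tool_pos: [0.5329, -0.0485, 0.0517]
orientation: [3.131, 0.259, 0.0]
force: [-0.7, 0.2, 1.5]
opening: 0.0357
gripper_force: 35.0
```

{"op": "carry_out", "data": {
  "moves": [
    {"jaw":0.02,"dx":0.002,"dy":0,"dz":0,"yaw":0},
    {"jaw":0.02,"dx":0.002,"dy":0,"dz":0,"yaw":0}
  ]
}}

```text
t: 16.7
tool_pos: [0.5369, -0.0478, 0.0516]
orientation: [3.131, 0.259, 0.0]
force: [-1.7, -0.7, 1.7]
opening: 0.0361
gripper_force: 35.0
```

{"op": "carry_out", "data": {
  "moves": [
    {"jaw":0.02,"dx":0.002,"dy":0,"dz":0,"yaw":0},
    {"jaw":0.02,"dx":0.001,"dy":0,"dz":0,"yaw":0}
  ]
}}

```text
t: 16.95
tool_pos: [0.5398, -0.0473, 0.0516]
orientation: [3.131, 0.259, -0.0]
force: [-2.3, -1.2, 2.9]
opening: 0.0357
gripper_force: 35.0
```

{"op": "carry_out", "data": {
  "moves": [
    {"jaw":0.02,"dx":0.002,"dy":0,"dz":0,"yaw":0},
    {"jaw":0.02,"dx":0.001,"dy":0,"dz":0,"yaw":0}
  ]
}}

```text
t: 17.2
tool_pos: [0.5428, -0.0468, 0.0516]
orientation: [3.131, 0.259, 0.0]
force: [-2.3, -0.1, 3.8]
opening: 0.0358
gripper_force: 35.0
```

{"op": "carry_out", "data": {
  "moves": [
    {"jaw":0.02,"dx":0.002,"dy":0,"dz":0,"yaw":0}
  ]
}}

```text
t: 17.32
tool_pos: [0.5447, -0.0465, 0.0516]
orientation: [3.131, 0.259, 0.0]
force: [-3.0, -0.5, 3.4]
opening: 0.036
gripper_force: 35.0
```

{"op": "carry_out", "data": {
  "moves": [
    {"jaw":0.02,"dx":0.001,"dy":0,"dz":0,"yaw":0}
  ]
}}

```text
t: 17.45
tool_pos: [0.5457, -0.0463, 0.0516]
orientation: [3.131, 0.259, -0.0]
force: [-3.8, -1.1, 5.3]
opening: 0.0361
gripper_force: 35.0
```

{"op": "carry_out", "data": {
  "moves": [
    {"jaw":0.02,"dx":0.001,"dy":0,"dz":-0.0003,"yaw":0}
  ]
}}

```text
t: 17.58
tool_pos: [0.5463, -0.0462, 0.0516]
orientation: [-3.131, -0.259, 0.001]
force: [-3.7, -1.3, 2.5]
opening: 0.0355
gripper_force: 35.0
```

{"op": "carry_out", "data": {
  "moves": [
    {"jaw":0.02,"dx":0.001,"dy":0,"dz":0,"yaw":0}
  ]
}}

```text
t: 17.7
tool_pos: [0.5471, -0.046, 0.0516]
orientation: [-3.131, -0.259, 0.002]
force: [-5.7, -1.0, 5.1]
opening: 0.0354
gripper_force: 35.0
```

{"op": "carry_out", "data": {
  "moves": [
    {"jaw":0.02,"dx":0.001,"dy":0,"dz":0,"yaw":0}
  ]
}}

```text
t: 17.82
tool_pos: [0.548, -0.0459, 0.0515]
orientation: [-3.131, -0.259, 0.002]
force: [-5.1, -1.3, 3.7]
opening: 0.0359
gripper_force: 35.0
```

{"op": "carry_out", "data": {
  "moves": [
    {"jaw":0.02,"dx":0.001,"dy":0,"dz":0,"yaw":0}
  ]
}}

```text
t: 17.95
tool_pos: [0.5487, -0.0457, 0.0515]
orientation: [-3.131, -0.259, 0.003]
force: [-8.1, -1.4, 7.9]
opening: 0.0358
gripper_force: 35.0
```

{"op": "carry_out", "data": {
  "moves": [
    {"jaw":0.02,"dx":0.001,"dy":0,"dz":-0.0002,"yaw":0}
  ]
}}

```text
t: 18.08
tool_pos: [0.5491, -0.0456, 0.0515]
orientation: [-3.131, -0.259, 0.005]
force: [-10.9, -1.9, 8.3]
opening: 0.0363
gripper_force: 35.0
```

{"op": "carry_out", "data": {
  "moves": [
    {"jaw":0.02,"dx":0.001,"dy":0,"dz":-0.0002,"yaw":0}
  ]
}}

```text
t: 18.2
tool_pos: [0.5495, -0.0455, 0.0515]
orientation: [-3.131, -0.258, 0.007]
force: [-12.7, -2.9, 8.0]
opening: 0.0356
gripper_force: 35.0
```

{"op": "carry_out", "data": {
  "moves": [
    {"jaw":0.02,"dx":0.0007,"dy":0,"dz":-0.0002,"yaw":0}
  ]
}}

```text
t: 18.32
tool_pos: [0.5498, -0.0455, 0.0515]
orientation: [-3.131, -0.258, 0.008]
force: [-14.4, -1.6, 6.9]
opening: 0.0359
gripper_force: 35.0
```

{"op": "carry_out", "data": {
  "moves": [
    {"jaw":0.02,"dx":0.0005,"dy":0,"dz":-0.0003,"yaw":0}
  ]
}}

```text
t: 18.45
tool_pos: [0.5501, -0.0454, 0.0515]
orientation: [-3.131, -0.258, 0.009]
force: [-12.9, -2.6, 5.7]
opening: 0.0358
gripper_force: 35.0
```

{"op": "carry_out", "data": {
  "moves": [
    {"jaw":0.02,"dx":0,"dy":0,"dz":-0.0002,"yaw":0},
    {"jaw":0.02,"dx":0,"dy":0,"dz":0,"yaw":0}
  ]
}}

```text
t: 18.7
tool_pos: [0.55, -0.0454, 0.0515]
orientation: [-3.131, -0.258, 0.009]
force: [-12.4, -4.2, 4.7]
opening: 0.0361
gripper_force: 35.0
```

{"op": "carry_out", "data": {
  "moves": [
    {"jaw":0.02,"dx":0.0006,"dy":0,"dz":-0.0002,"yaw":0}
  ]
}}

```text
t: 18.82
tool_pos: [0.5503, -0.0453, 0.0516]
orientation: [-3.131, -0.258, 0.01]
force: [-14.4, -2.2, 4.7]
opening: 0.036
gripper_force: 35.0
```

{"op": "carry_out", "data": {
  "moves": [
    {"jaw":0.02,"dx":0.0004,"dy":0,"dz":-0.0001,"yaw":0}
  ]
}}

```text
t: 18.95
tool_pos: [0.5504, -0.0453, 0.0516]
orientation: [-3.131, -0.258, 0.011]
force: [-15.3, -4.2, 5.2]
opening: 0.0362
gripper_force: 35.0
```

{"op": "carry_out", "data": {
  "moves": [
    {"jaw":0.02,"dx":0,"dy":0,"dz":0,"yaw":0}
  ]
}}

```text
t: 19.08
tool_pos: [0.5504, -0.0453, 0.0515]
orientation: [-3.131, -0.258, 0.011]
force: [-15.8, -2.0, 4.6]
opening: 0.0359
gripper_force: 35.0
```

{"op": "carry_out", "data": {
  "moves": [
    {"jaw":0.02,"dx":-0.0015,"dy":0,"dz":0.0004,"yaw":0},
    {"jaw":0.02,"dx":-0.0015,"dy":0,"dz":0.0004,"yaw":0},
    {"jaw":0.02,"dx":0,"dy":0,"dz":0,"yaw":0}
  ]
}}

```text
t: 19.45
tool_pos: [0.5503, -0.0454, 0.0515]
orientation: [-3.131, -0.258, 0.001]
force: [0.7, -1.2, -6.4]
opening: 0.0358
gripper_force: 35.0
```

{"op": "carry_out", "data": {
  "moves": [
    {"jaw":0.06,"dx":0,"dy":0,"dz":0,"yaw":0},
    {"jaw":0.07,"dx":0,"dy":0,"dz":0,"yaw":0},
    {"jaw":0.07,"dx":0,"dy":0,"dz":0,"yaw":0},
    {"jaw":0.07,"dx":0,"dy":0,"dz":0,"yaw":0}
  ]
}}

```text
t: 19.95
tool_pos: [0.5511, -0.0454, 0.0527]
orientation: [3.131, 0.259, 0.001]
force: [0.5, 0.4, 0.5]
opening: 0.0685
gripper_force: 0.0
```

{"op": "carry_out", "data": {
  "moves": [
    {"jaw":0.07,"dx":0,"dy":0,"dz":-0.02,"yaw":0},
    {"jaw":0.07,"dx":0,"dy":0,"dz":-0.04,"yaw":0},
    {"jaw":0.07,"dx":0,"dy":0,"dz":-0.05,"yaw":0},
    {"jaw":0.07,"dx":-0.05,"dy":0,"dz":-0.03,"yaw":0},
    {"jaw":0.07,"dx":-0.05,"dy":0,"dz":0,"yaw":0},
    {"jaw":0.07,"dx":0,"dy":0,"dz":0,"yaw":0},
    {"jaw":0.07,"dx":0,"dy":0,"dz":0,"yaw":0}
  ]
}}

```text
t: 20.82
tool_pos: [0.4529, -0.062, 0.194]
orientation: [3.13, 0.258, 0.004]
force: [-0.0, -0.8, -0.0]
opening: 0.0699
gripper_force: 0.0
```

Run:
```python
from h import *
s=read_state();print(s["t"],s["tool_pos"])
im=read_camera("wrist")[:,:,::-1];b=read_camera("side")[:,:,::-1][165:275,220:367]
c=np.zeros((600,800,3),np.uint8);c[:336,:448]=cv2.resize(im,(448,336));c[:263,448:]=cv2.resize(b,(352,263),interpolation=cv2.INTER_CUBIC)
d=read_camera("scene")[:,:,::-1][165:275,160:340];c[336:600,0:432]=cv2.resize(d,(432,264),interpolation=cv2.INTER_CUBIC)
cv2.imwrite("pics/w4.png",c)
```

```text
20.825 [ 0.45289244 -0.06204342  0.19397758]
```

View pics/w4.png

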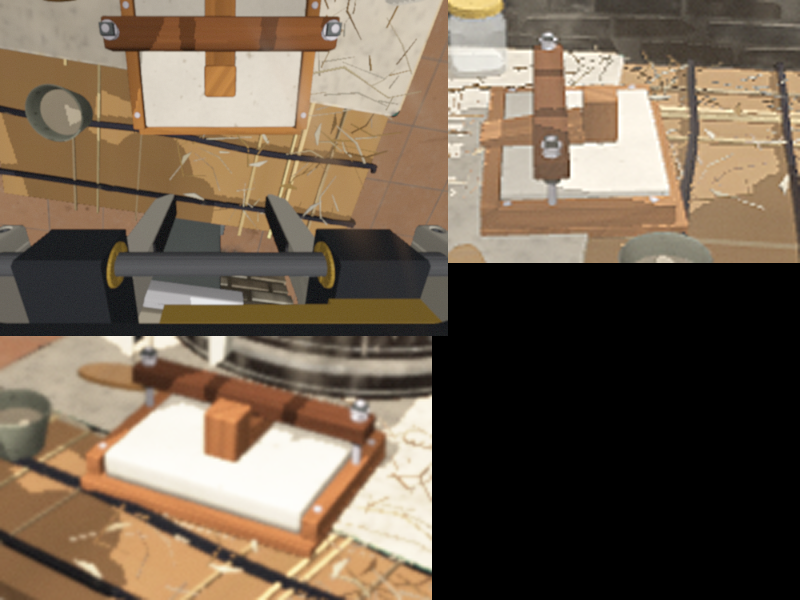

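The wedge sits straight under the middle of the bar (heel at (220,80), bar from 104 to 340 in the wrist view). The slab is home and the other things are where they were.

```bash
python3 -c "
from plant import close_job
print(close_job())"
```

```text
the job is handed in; nothing more can be done
None
```

The slab is home against the stop and the wedge is jammed under the middle of the crossbar at about 16 N; I let go, and the job was handed in at about 21 s with no verdict returned.

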